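# Turn over the slide carrier with the lifter

### The arm

A 6-joint arm with a two-finger parallel gripper is mounted at the origin on a cart in front of the work surface, level with it; the furniture and walls round the work are solid. World frame = base frame: x ahead of the robot, y to its left, z up, the work surface at z = 0. Lengths are in m, angles in degrees, forces in N, time in s.
With the tool pointing down it reaches from about 0.4 to 0.825 m from the base axis. Payload 7 kg.
Tool frame: the origin (TCP) lies at the very end of the fingers, on their centre line; the grasp point (between the pads) lies r.grip_depth behind it (r.grip_depth is the distance from the TCP to the grasp point, in m); z points along the fingers, y is the direction in which the jaws open and shut (so a half turn about z gives the same grasp; the last joint's range is limited). The gripper opens to 88 mm and grips with 3 to 60 N. Pads are 19 mm wide; open, the fingers measure 130 mm over their backs; the gripper's body (78 mm by 193 mm) begins 47 mm behind the grasp point.
Start: joints at [91.163, 20.546, 0.682, 0, -70.136, -16.507], TCP at [0.179, 0.651, 0.227] pointing down, gripper open.
Joint ranges: [-176.03, 176.03], [-82.01, 121.73], [-58.28, 71.71], [-173.87, 95.51], [-174.79, -0.11], [-173.66, 173.66]. Speed limits (degrees/s): [136.94, 136.94, 172.46, 180, 180, 180].

### API

Orientations are given as [roll, pitch, yaw] about the fixed x, y, z axes, in that order (R = Rz(yaw) Ry(pitch) Rx(roll)).
In Python, from plant import get_state, vision, r gives the robot as it stands.
- The arm moves only by the shell command python3 -m handwheel 'ROWS' [FORCE]. ROWS is JSON, a list of rows, each a list of 5 numbers: the shift along the tool's x, y, z in mm, then the turn about the tool's z in degrees, then the finger opening in mm, from 0 to 87.6. A call has exactly 8 rows; each row shifts and turns the commanded pose from where the row before left it, along the tool's axes as they then stand; what a row does not reach is not made up. A row lasts 1/8 s, in which the tool goes at most 62.5 mm and 10.7 degrees, less where a joint would pass 70% of its speed; a pose out of reach is approached as far as the arm can. A call with a gripper value outside its range is refused whole. The fingers move at their own pace and stop on an object; FORCE is the grip in N (left out, the last holds). Time passes only in rows, so rows that do not move let the fingers close, or fill a call up. It gives the time, the measured TCP pose, the force and the opening at its end, in the units of the state.
- get_state(): the state, without advancing time (a new reading comes with each control period).
- vision.capture(name): name is "side" or "top" or "wrist"; returns a dict with "color" (384x512x3 uint8, red, green, blue), "range_z" (384x512 float32, m along the optical axis (not along the pixel's ray), 0 where there is no reading), "K" (3x3 intrinsics, pixels), "R" (3x3) and "t" (3): a world point X has camera coordinates R X + t. Camera axes: x right, y down, z forward; pixel columns grow to the right and rows downward; lengths in m; the calibration is good to about 2 mm. A picture is of the moment at which its call begins.
- r.close_job(): hands the job in, once; it reports no verdict.
The state is a dict: "time_s": time; "joints": joint angles; "qd": joint speeds; "joint_torque": joint torques, N m; "tcp_pos": TCP position; "eef_rot": TCP orientation; "contact_force": force on the tool from outside, world axes, zero at the start; "moment": the same for the moment, N m; "gripper_width": finger opening in m.
Only numpy, scipy, OpenCV 4.12 (cv2) and the standard library are available. Lean on these libraries where they do the work, as an engineer would, in place of code of your own. Each camera call takes 0.05 s, during which the arm holds its last target. There are 200 camera calls.

### The job

Two slide carriers lie on turning stands: one shows its plain black back, the other already shows its white front with two green slides. Take the blue-handled lifter, slide its blade under the overhanging edge of the black-side-up carrier and tip it over the step, so that it lies flat, white side up, on the raised bed of its own stand. Do not touch that carrier with the gripper, leave the other carrier as it is, and finally stand the lifter back on the desk, flat on its blade, and let go.

Things in the scene. Friction and masses are not known exactly. Their poses are not given: they have to be found in the camera images.
- lifter: lifter, 100 g: flat steel blade 95 x 32 x 3 mm with a blue upright grip block on it (26 mm along the blade, 14 mm thick across it, top 73 mm above the blade's underside). It starts standing on the desk, flat on its blade. Origin: blade underside, below the block's middle. x: along the blade to its free front end at +75 mm (rear end at -20); y: across the blade (pinch the block along y); z: up.
- carrier_black: carrier to turn: loose plate 70 x 60 x 6 mm (x, y, z), 60 g, plain black back up; the other face is white with two green slides. Origin: centre of the face underneath at the start; z: out of the black back, up at the start; x: to the step. It starts on the stand's low bed, far end within 7 mm of the step, near end overhanging by 23 to 32 mm, 18 mm of free air below it.
- stand_work: fixed 84 mm wide stand under that carrier. Origin: desk level, mid-width, under the step's face; x: from low bed to raised bed. Low bed: x -45 to 0 mm, 18 mm high. At x = 0 a 5 mm step stops the carrier's far edge as it tips; past upright it falls over on to the raised bed (cork pad, x 0 to 96, 23 mm high; end rail 28 mm high). Side guides: inner faces y = +-34, x -30 to 0, 28 mm high.
- carrier_white: the other carrier, same size, white face with two green slides up, on a second stand of the same make: to be left alone. Origin: centre of its underside, z up.
Not all that is in view belongs to the job. Leave any yellow look-alike of the carrier_black alone. Leave any red look-alike of the lifter alone.

How it is judged:
By the outcome, as a careful person would: the job done as asked, in the order asked, and still so for the second after the job is handed in, with the robot touching nothing.
It also fails if it takes over 58 s, if anything falls off the work surface, if the arm or the gripper's body presses on something with over 40 N, if the wrist force passes 120 N, or if a joint passes its speed limit or range.

## Working session

There is one attempt and no reset: what is moved stays moved. The work goes in short steps, Python scripts to look and compute and a shell command to move; the robot and the scene stay as the last step left them, time stands still between calls to the robot, and variables do not carry over. Pictures are saved under pics/ and viewed, and the job is handed in when it is done.

```bash
ls; mkdir -p pics; cat > h.py <<'E'
import numpy as np, cv2
from plant import get_state, vision, r
def cap(n,f=None):
    c=vision.capture(n)
    if f: cv2.imwrite('pics/'+f,c['color'][:,:,::-1])
    return c
def ray(c,u,v,z):
    d=c['R'].T@np.linalg.inv(c['K'])@np.array([u,v,1.]); o=-c['R'].T@c['t']
    return o+d*(z-o[2])/d[2]
def proj(c,X):
    p=c['K']@(c['R']@np.array(X,float)+c['t']); return p[:2]/p[2]
def cloud(c):
    z=c['range_z']; v,u=np.mgrid[:z.shape[0],:z.shape[1]]
    P=np.stack([u*z,v*z,z],-1)@np.linalg.inv(c['K']).T
    W=(P-c['t'])@c['R']; W[z==0]=np.nan; return W
E
python3 - <<'E'
from h import *
for n in ['side','top','wrist']:
    c=cap(n,n+'0.png'); np.savez('pics/'+n+'0.npz',**c)
    print(n,-c['R'].T@c['t'],c['R'][2])
print(get_state(),r.grip_depth)
E
```

```text
pics
side [0.45892206 0.89562096 0.47713111] [ 0.0312667  -0.90259685 -0.42934989]
top [ 0.23473581 -0.11218963  1.42353551] [ 0.17925892  0.08542787 -0.98008587]
wrist [0.24772435 0.63203441 0.38335589] [-0.25511168  0.06846681 -0.96448449]
{'time_s': 0.15, 'joints': array([ 9.11641497e+01,  2.05844278e+01,  6.47318083e-01, -1.36905092e-02,
       -7.01336420e+01, -1.65048689e+01]), 'qd': array([-0.05428145, -0.02345793,  0.10848333,  0.01814703,  0.05699577,
        0.01306994]), 'joint_torque': array([-9.41313156e-04, -5.83277249e+01,  2.93293369e+01,  7.00125977e+00,
        8.75276746e-03, -1.14008590e-04]), 'tcp_pos': array([0.17853356, 0.65060924, 0.22582488]), 'eef_rot': array([ 1.79928507e+02, -7.76078868e-03, -1.53453746e+01]), 'contact_force': array([ 0.42681236,  0.08548529, -0.27410521]), 'moment': array([-0.02849035,  0.05365906,  0.00585628]), 'gripper_width': 0.0873984764070497} 0.0188
```

View pics/top0.png

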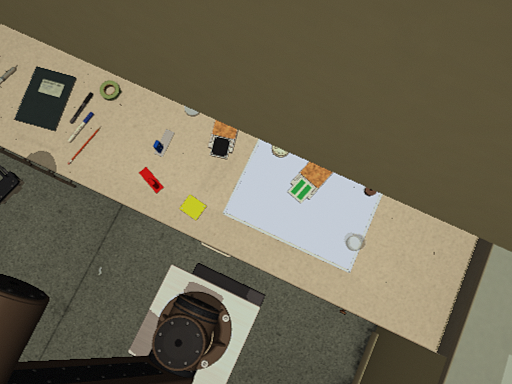

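View pics/side0.png

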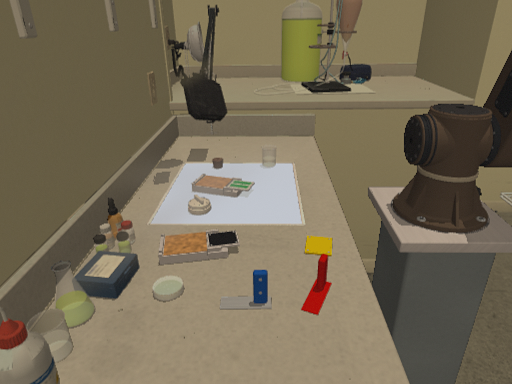

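View pics/wrist0.png

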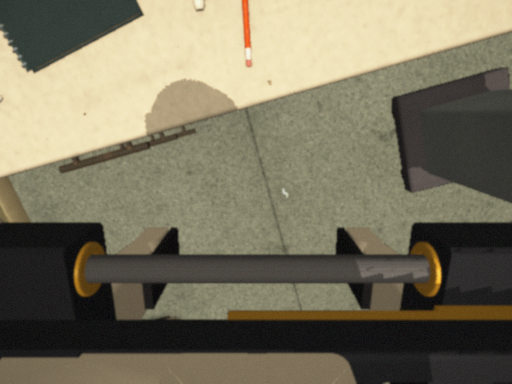

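The top view shows the lifter with its blue block at (158,147) and blade towards (171,131). The black carrier is at (221,147), with cork behind it at (225,128). The red and yellow look-alikes are nearer the robot, and the white carrier is at (301,188).

```bash
python3 - <<'E'
from h import *
def L(n): return dict(np.load(f'pics/{n}0.npz'))
t,s=L('top'),L('side')
for c,n,(u0,u1,v0,v1) in [(t,'t',(140,260,100,170)),(s,'s',(150,290,220,320))]:
    im=c['color'][v0:v1,u0:u1,::-1]; cv2.imwrite(f'pics/z{n}.png',cv2.resize(im,None,fx=5.7 if n=='s' else 6.6,fy=5.7 if n=='s' else 6.6,interpolation=cv2.INTER_CUBIC))
for n,c in(('t',t),('s',s)):
    W=cloud(c); h=cv2.cvtColor(c['color'],cv2.COLOR_RGB2HSV).astype(int); C=c['color'].astype(int)
    v,u=np.mgrid[:384,:512]
    box=((u>140)&(u<260)&(v>100)&(v<170)) if n=='t' else ((u>150)&(u<290)&(v>220)&(v<320))
    blue=box&(abs(h[...,0]-112)<12)&(h[...,1]>140)
    P=W[blue]; P=P[~np.isnan(P[:,0])]; top=P[P[:,2]>.068]
    print(n,'blue',blue.sum(),P.min(0),P.max(0),'top',len(top),top.mean(0) if len(top) else '')
    blk=box&(C.max(-1)<50); k=cv2.morphologyEx(blk.astype(np.uint8),cv2.MORPH_OPEN,np.ones((3,3)))
    nn,lab,st,ce=cv2.connectedComponentsWithStats(k)
    i=1+np.argmax(st[1:,4]); cn=cv2.findContours((lab==i).astype(np.uint8),0,2)[0][0]
    rc=cv2.minAreaRect(cn); bp=cv2.boxPoints(rc)
    print(n,'black',st[i],ce[i],'box',bp.tolist()); print([ray(c,*p,.024).round(4).tolist() for p in bp], ray(c,*ce[i],.024).round(4))
    org=box&(h[...,0]<18)&(h[...,1]>130)&(C[...,0]>150); cn=max(cv2.findContours(org.astype(np.uint8),0,2)[0],key=cv2.contourArea)
    bp=cv2.boxPoints(cv2.minAreaRect(cn)); print(n,'cork',[ray(c,*p,.023).round(4).tolist() for p in bp])
    print('desk z',np.nanmedian(W[box][:,2]))
E
```

```text
t blue 64 [0.45965692 0.20358118 0.01719955] [0.54067778 0.37439691 0.07937073] top 25 [0.47208318 0.36605171 0.07307627]
t black [212 138  17  18 242] [220.23140496 146.37603306] box [[211.10585021972656, 153.0235137939453], [214.82350158691406, 136.2941131591797], [229.22349548339844, 139.49412536621094], [225.50584411621094, 156.22352600097656]]
[[0.5301, 0.2018, 0.024], [0.5879, 0.2163, 0.024], [0.5983, 0.1674, 0.024], [0.5405, 0.1533, 0.024]] [0.5639 0.1843 0.024 ]
t cork [[0.5944, 0.2325, 0.023], [0.6418, 0.2396, 0.023], [0.6497, 0.1619, 0.023], [0.6024, 0.1553, 0.023]]
desk z 0.0016839490073233124
s blue 403 [0.46402509 0.36228486 0.00664002] [0.48729704 0.3765458  0.07342083] top 77 [0.47535244 0.36990388 0.07125878]
s black [209 232  27  13 285] [222.09122807 238.06315789] box [[208.15386962890625, 234.2307891845703], [234.49234008789062, 230.93849182128906], [235.861572265625, 241.89234924316406], [209.52310180664062, 245.1846466064453]]
[[0.6007, 0.1665, 0.024], [0.5402, 0.1516, 0.024], [0.5332, 0.1987, 0.024], [0.5908, 0.2124, 0.024]] [0.5661 0.1829 0.024 ]
s cork [[0.7072, 0.1744, 0.023], [0.6102, 0.1541, 0.023], [0.5941, 0.2295, 0.023], [0.6838, 0.2471, 0.023]]
desk z -0.0004054309114009893
```

View pics/zt.png

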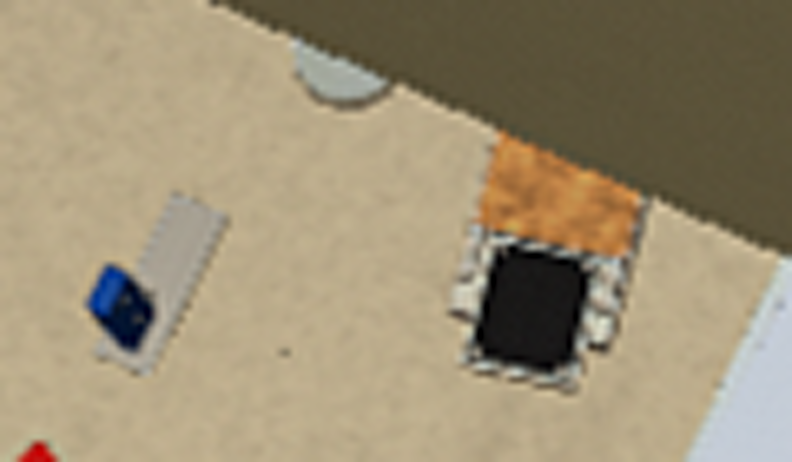

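View pics/zs.png

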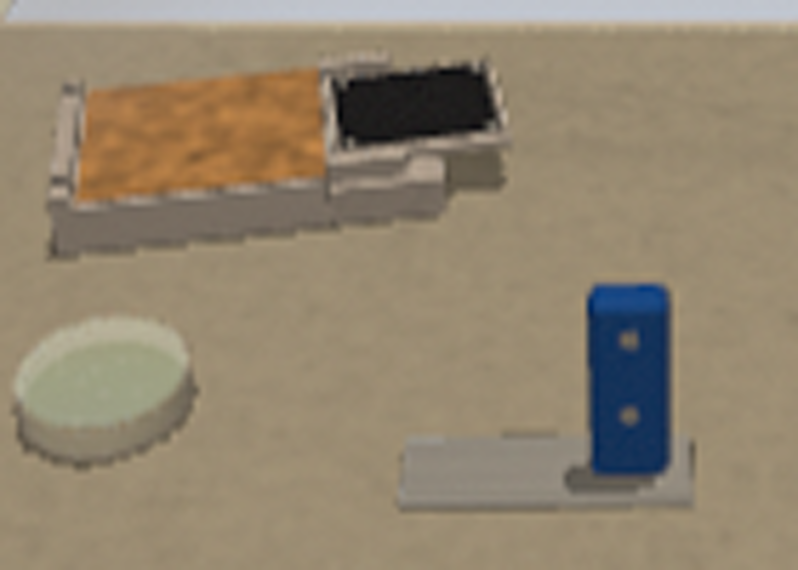

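```bash
python3 - <<'E'
from h import *
def L(n): return dict(np.load(f'pics/{n}0.npz'))
t,s=L('top'),L('side')
T=lambda u,v,z: ray(t,140+(u+.5)/6.6-.5,100+(v+.5)/6.6-.5,z)
S=lambda u,v,z: ray(s,150+(u+.5)/5.7-.5,220+(v+.5)/5.7-.5,z)
def rep(n,P,edges):
    P=np.array(P); print(n,P[:,:2].round(4).tolist(),'c',P.mean(0)[:2].round(4))
    for a,b in edges:
        d=P[b]-P[a]; print('  edge',a,b,round(np.degrees(np.arctan2(d[1],d[0])),1),round(np.linalg.norm(d)*1e3,1))
E=[(0,1),(3,2),(0,3),(1,2)]
rep('bladeT',[T(97,350,.003),T(180,192,.003),T(228,218,.003),T(150,375,.003)],E)
rep('bladeS',[S(692,508,0.001),S(398,508,.001),S(403,437,.003),S(692,440,.003)],E)
rep('carT',[T(462,360,.024),T(488,235,.024),T(600,255,.024),T(575,390,.024)],E)
rep('carS',[S(509,140,.024),S(332,150,.024),S(328,74,.024),S(488,61,.024)],E)
rep('stepT',[T(480,225,.023),T(632,255,.023)],[(0,1)])
rep('corkS',[S(326,182,.023),S(78,200,.023),S(85,92,.023),S(323,68,.023)],E)
rep('blacktop c',[T(480,365,.024),T(497,245,.024),T(590,262,.024),T(568,370,.024)],E)
# guides, walls in side cloud around lifter/stand
Wt=cloud(t); 
# obstacles height map near working area
m=(Wt[...,2]>.012)&(Wt[...,0]>.4)&(Wt[...,0]<.8)&(Wt[...,1]>0)&(Wt[...,1]<.6)
n,lab,st,ce=cv2.connectedComponentsWithStats(m.astype(np.uint8))
for i in range(1,n):
    if st[i,4]>5:
        P=Wt[lab==i]; print(st[i,4],P.min(0).round(3),P.max(0).round(3))
E
```

```text
bladeT [[0.4542, 0.3822], [0.5481, 0.3829], [0.546, 0.3537], [0.4539, 0.3513]] c [0.5006 0.3675]
  edge 0 1 0.4 93.9
  edge 3 2 1.5 92.2
  edge 0 3 -90.5 30.9
  edge 1 2 -94.0 29.2
bladeS [[0.4552, 0.3838], [0.5491, 0.3849], [0.5511, 0.354], [0.455, 0.3544]] c [0.5026 0.3693]
  edge 0 1 0.7 93.9
  edge 3 2 -0.2 96.1
  edge 0 3 -90.3 29.4
  edge 1 2 -86.4 31.0
carT [[0.5246, 0.2048], [0.5896, 0.2221], [0.6042, 0.1655], [0.5346, 0.146]] c [0.5632 0.1846]
  edge 0 1 14.9 67.3
  edge 3 2 15.7 72.3
  edge 0 3 -80.3 59.6
  edge 1 2 -75.5 58.4
carS [[0.5257, 0.2079], [0.5941, 0.2152], [0.6042, 0.1592], [0.5388, 0.1486]] c [0.5657 0.1827]
  edge 0 1 6.2 68.8
  edge 3 2 9.2 66.2
  edge 0 3 -77.5 60.7
  edge 1 2 -79.8 57.0
stepT [[0.5929, 0.2284], [0.6114, 0.1509]] c [0.6021 0.1896]
  edge 0 1 -76.6 79.7
corkS [[0.5934, 0.2355], [0.6853, 0.2479], [0.7023, 0.1719], [0.6073, 0.1528]] c [0.6471 0.202 ]
  edge 0 1 7.7 92.7
  edge 3 2 11.4 96.9
  edge 0 3 -80.5 83.8
  edge 1 2 -77.4 77.8
blacktop c [[0.5261, 0.1953], [0.5867, 0.2155], [0.5987, 0.1685], [0.5426, 0.1538]] c [0.5635 0.1833]
  edge 0 1 18.4 64.0
  edge 3 2 14.7 58.0
  edge 0 3 -68.3 44.7
  edge 1 2 -75.8 48.5
34 [0.566 0.588 0.013] [0.606 0.599 0.028]
69 [0.622 0.305 0.012] [0.645 0.362 0.024]
780 [0.523 0.143 0.012] [0.643 0.243 0.034]
79 [0.46  0.358 0.014] [0.485 0.374 0.079]
54 [0.618 0.    0.012] [0.644 0.03  0.041]
```

```bash
python3 -m handwheel '[[0,0,0,-8,87],[0,0,0,-7.9,87],[40,39,0,0,87],[42,41,0,0,87],[42,41,0,0,87],[42,41,0,0,87],[42,41,0,0,87],[42,41,0,0,87]]'; python3 -m handwheel '[[41,39,0,0,87],[0,0,45,0,87],[0,0,41,0,87],[0,0,0,0,87],[0,0,0,0,87],[0,0,0,0,87],[0,0,0,0,87],[0,0,0,0,87]]'; python3 - <<'E'
from h import *
c=cap('wrist','w1.png'); cap('side','s1.png'); s=get_state(); print(s['tcp_pos'],s['eef_rot'])
for X in [(.4745,.368,.073),(.5495,.368,.003)]: print(proj(c,X))
E
```

```text
time_s: 1.15
tcp_pos: [0.432, 0.4078, 0.2266]
eef_rot: [-180.0, 0.0, 0.6]
contact_force: [1.8, 1.8, -0.1]
gripper_width: 0.0871
time_s: 2.15
tcp_pos: [0.4724, 0.3711, 0.1413]
eef_rot: [-179.9, -0.0, 0.6]
contact_force: [0.2, 0.3, 0.2]
gripper_width: 0.0868
[0.47238785 0.37089277 0.14093528] [-1.79974950e+02 -1.95535739e-02  5.64749666e-01]
[261.24187605 204.62877415]
[261.39808233 105.19348793]
```

View pics/w1.png

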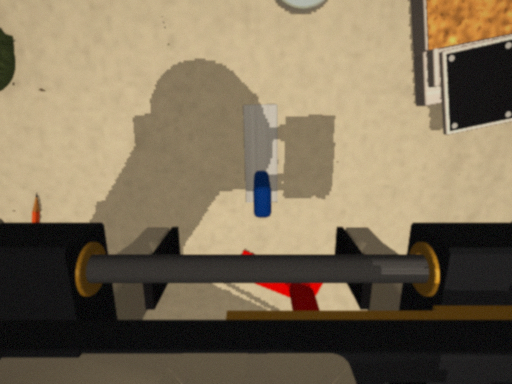

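The wrist view puts the blade front at (262,105) and the block at (262,195), both within a pixel of the prediction. I can descend.

```bash
python3 -m handwheel '[[2,3,30,0,87],[0,0,30,0,87],[0,0,23,0,87],[0,0,15,0,87],[0,0,5,0,87],[0,0,0,0,60],[0,0,0,0,20],[0,0,0,0,5]]' 50; python3 -m handwheel '[[0,0,0,0,5],[0,0,0,0,5],[0,0,0,0,5],[0,0,0,0,5],[0,0,0,0,5],[0,0,-4,0,5],[0,0,-4,0,5],[0,0,-4,0,5]]'; python3 - <<'E'
from h import *
c=cap('wrist','w2.png'); cap('side','s2.png'); s=get_state(); print(s['tcp_pos'],s['eef_rot'],s['gripper_width'])
E
```

```text
time_s: 3.25
tcp_pos: [0.4747, 0.3682, 0.0383]
eef_rot: [-179.9, -0.0, 0.6]
contact_force: [-0.4, -0.4, 0.6]
gripper_width: 0.0624
time_s: 4.25
tcp_pos: [0.4744, 0.3678, 0.05]
eef_rot: [-180.0, -0.0, 0.6]
contact_force: [0.1, 0.2, -0.6]
gripper_width: 0.0133
[0.47465056 0.36810781 0.05026622] [-1.79949993e+02 -3.96390933e-02  5.61188656e-01] 0.013868565417524186
```

View pics/s2.png

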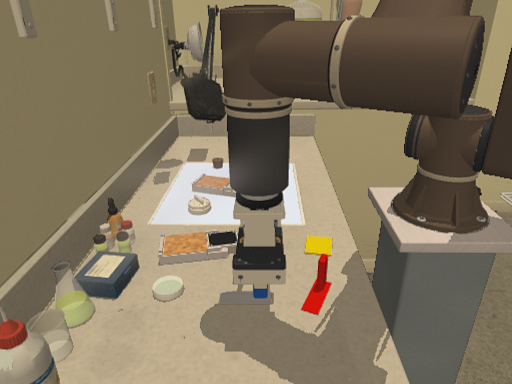

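View pics/w2.png

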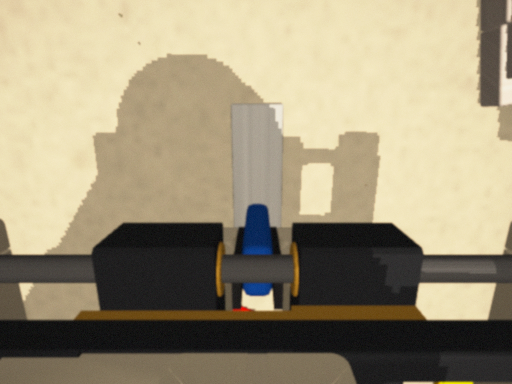

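```bash
python3 -m handwheel '[[0,0,-45,0,5],[0,0,-45,-5.7,5],[0,0,0,-5.8,5],[-25,50,0,0,5],[-25,50,0,0,5],[-25,50,0,0,5],[-23,49,0,0,5],[0,0,0,0,5]]';  python3 -m handwheel '[[0,0,0,0,5],[0,0,0,0,5],[0,0,0,0,5],[0,0,0,0,5],[0,0,0,0,5],[0,0,0,0,5],[0,0,0,0,5],[0,0,0,0,5]]'; python3 - <<'E'
from h import *
c=cap('wrist','w3.png'); np.savez('pics/w3.npz',**c); t=cap('top','t3.png'); s=get_state(); print(s['tcp_pos'],s['eef_rot'],s['gripper_width'])
h=cv2.cvtColor(t['color'],cv2.COLOR_RGB2HSV).astype(int); y=(abs(h[...,0]-29)<4)&(h[...,1]>180); v,u=np.nonzero(y)
for a,b in((u.min(),v.mean()),(u.max(),v.mean()),(u.mean(),v.min()),(u.mean(),v.max())): print('yel',ray(t,a,b,.006))
W=cloud(c); print('z', [W[v,u].round(4).tolist() for v,u in ((60,250),(150,100))])
E
```

```text
time_s: 5.35
tcp_pos: [0.4185, 0.1496, 0.1397]
eef_rot: [-180.0, 0.0, 11.9]
contact_force: [-0.1, 0.8, 0.4]
gripper_width: 0.0141
time_s: 6.35
tcp_pos: [0.4201, 0.1527, 0.1396]
eef_rot: [180.0, -0.0, 12.1]
contact_force: [-0.3, -0.3, -0.4]
gripper_width: 0.0135
[0.42011206 0.15267538 0.13957034] [-1.79997769e+02 -1.29966226e-03  1.20530839e+01] 0.01358833424156601
yel [0.32506489 0.21740481 0.006     ]
yel [0.36004077 0.14249658 0.006     ]
yel [0.37787192 0.19810003 0.006     ]
yel [0.30622011 0.16196001 0.006     ]
z [[0.5321, 0.183, 0.0004], [0.4227, 0.3091, -0.0009]]
```

View pics/w3.png

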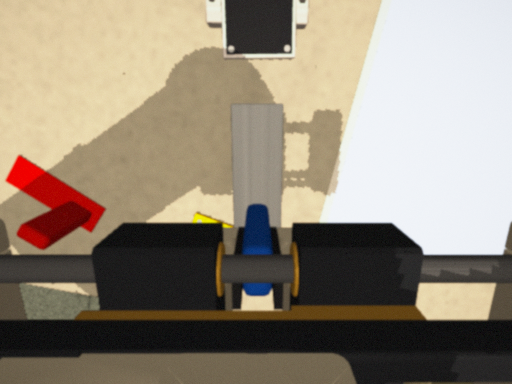

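```bash
python3 - <<'E'
from h import *
c=dict(np.load('pics/w3.npz')); p=np.array([.4201,.1527]); a=np.radians(12.05); d=np.array([np.cos(a),np.sin(a)]); n=np.array([-d[1],d[0]])
def f(u,v,z): q=ray(c,u,v,z)[:2]-p; return (q@d*1e3).round(1),(q@n*1e3).round(1)
im=cv2.resize(c['color'][0:120,190:330,::-1],None,fx=5,fy=5,interpolation=cv2.INTER_CUBIC); cv2.imwrite('pics/zw3.png',im)
print('near corners',f(223,58,.024),f(296,57,.024),'top ',f(221,0,.024),f(294,0,.024)); print('guides',f(207,22,.028),f(307,24,.028))
print('blade tip',f(232,104,.1046),f(283,104,.1046)); print('red',f(42,245,.073),f(105,205,.003),f(20,157,.003))
E
```

```text
near corners (np.float64(113.9), np.float64(28.0)) (np.float64(114.7), np.float64(-32.2)) top  (np.float64(156.1), np.float64(28.3)) (np.float64(156.1), np.float64(-29.2))
guides (np.float64(139.5), np.float64(39.5)) (np.float64(138.1), np.float64(-39.6))
blade tip (np.float64(75.8), np.float64(15.0)) (np.float64(75.8), np.float64(-15.7))
red (np.float64(-31.0), np.float64(171.0)) (np.float64(-19.5), np.float64(152.9)) (np.float64(29.0), np.float64(228.4))
```

View pics/zw3.png

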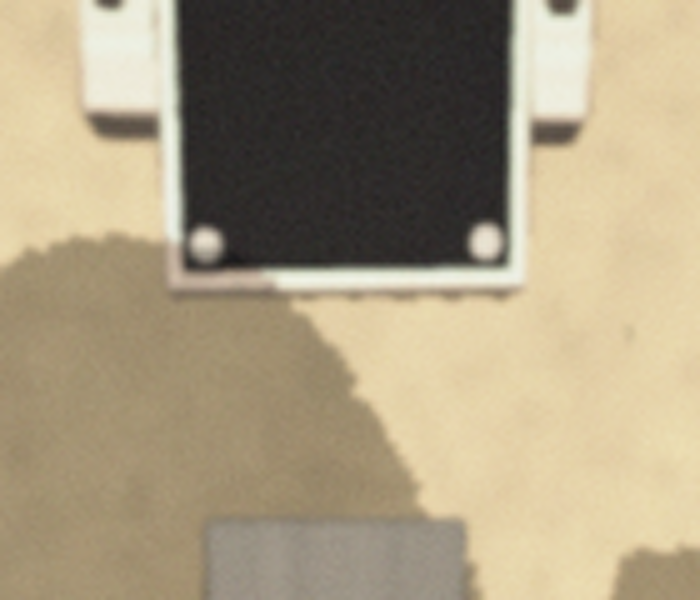

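```bash
python3 -m handwheel '[[0,1,30,0,5],[0,0,30,0,5],[0,0,20,0,5],[0,0,15,0,5],[0,0,0,0,5],[0,0,0,0,5],[10,0,0,0,5],[15,0,0,0,5]]';  python3 -m handwheel '[[15,0,0,0,5],[10,0,0,0,5],[5,0,0,0,5],[3,0,0,0,5],[0,0,0,0,5],[0,0,0,0,5],[0,0,0,0,5],[0,0,0,0,5]]'; python3 - <<'E'
from h import *
c=cap('wrist','w4.png'); t=cap('side'); s=get_state(); print(s['tcp_pos'],s['eef_rot'],s['gripper_width'],s['contact_force'])
cv2.imwrite('pics/s4.png',cv2.resize(t['color'][190:290,140:300,::-1],None,fx=5,fy=5,interpolation=cv2.INTER_CUBIC))
E
```

```text
time_s: 7.45
tcp_pos: [0.446, 0.1575, 0.0453]
eef_rot: [-180.0, -0.1, 12.1]
contact_force: [-0.3, -0.1, 0.4]
gripper_width: 0.0136
time_s: 8.45
tcp_pos: [0.4769, 0.1639, 0.0447]
eef_rot: [-180.0, -0.0, 12.1]
contact_force: [-0.5, 0.2, -1.2]
gripper_width: 0.0138
[0.47702608 0.16387696 0.0446402 ] [-1.79995897e+02 -8.40150706e-03  1.20617716e+01] 0.013978429338097178 [-0.0020777  -0.64114166 -1.27308117]
```

View pics/s4.png

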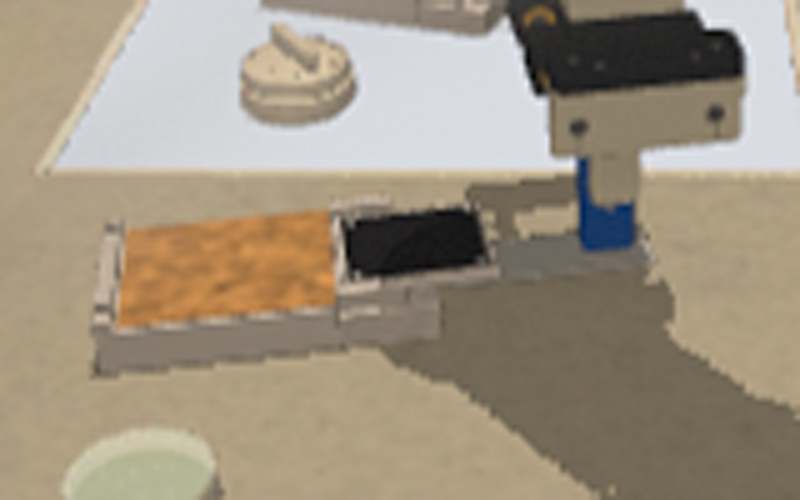

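View pics/w4.png

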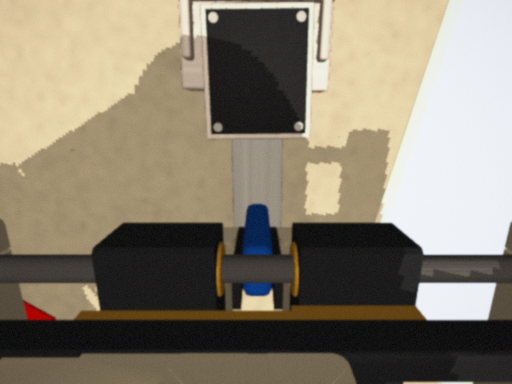

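The blade is about 20 mm under the overhang and centred, with the plate undisturbed. First part of the lift follows.

```bash
python3 -m handwheel '[[0,0,-5,0,5],[0,0,-4,0,5],[1,0,-6,0,5],[1,0,-7,0,5],[2,0,-6,0,5],[2,0,-6,0,5],[0,0,0,0,5],[0,0,0,0,5]]'; python3 - <<'E'
from h import *
c=cap('wrist','w5.png'); t=cap('side'); s=get_state(); print(s['tcp_pos'],s['eef_rot'],s['gripper_width'],s['contact_force'])
cv2.imwrite('pics/s5.png',cv2.resize(t['color'][190:290,140:300,::-1],None,fx=5,fy=5,interpolation=cv2.INTER_CUBIC))
E
```

```text
time_s: 9.55
tcp_pos: [0.4828, 0.165, 0.0784]
eef_rot: [180.0, 0.0, 12.0]
contact_force: [-0.4, -0.2, -1.8]
gripper_width: 0.0139
[0.48270449 0.16492962 0.07828449] [1.79987453e+02 2.93842003e-02 1.20526720e+01] 0.013637295051956086 [ 0.60440116  0.17907218 -1.73182066]
```

View pics/s5.png

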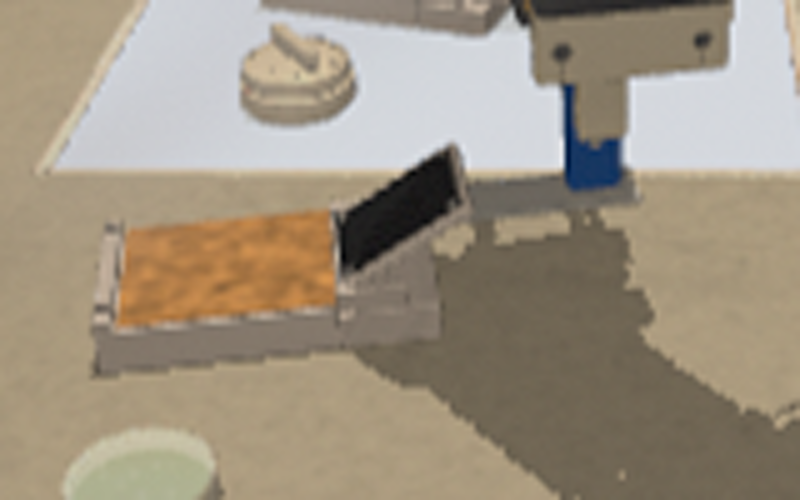

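View pics/w5.png

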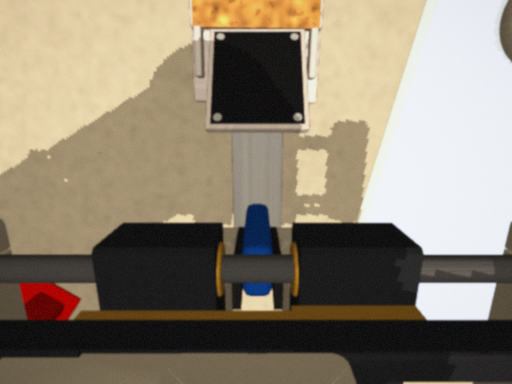

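The carrier is tipping evenly at about 30°, with its far edge seated against the step.

```bash
python3 -m handwheel '[[3,0,-5,0,5],[4,0,-5,0,5],[4,0,-4,0,5],[5,0,-4,0,5],[6,0,-3,0,5],[5,0,-2,0,5],[0,0,0,0,5],[0,0,0,0,5]]'; python3 - <<'E'
from h import *
c=cap('wrist','w6.png'); t=cap('side'); s=get_state(); print(s['tcp_pos'],s['eef_rot'],s['gripper_width'],s['contact_force'])
cv2.imwrite('pics/s6.png',cv2.resize(t['color'][190:290,140:300,::-1],None,fx=5,fy=5,interpolation=cv2.INTER_CUBIC))
E
```

```text
time_s: 10.65
tcp_pos: [0.5091, 0.1706, 0.1014]
eef_rot: [180.0, 0.0, 12.0]
contact_force: [-0.0, -0.2, -1.9]
gripper_width: 0.014
[0.50907431 0.17059139 0.10140936] [1.79994004e+02 1.93597011e-02 1.20542702e+01] 0.013835181764494523 [-0.55047873 -1.20896133 -0.59245951]
```

View pics/s6.png

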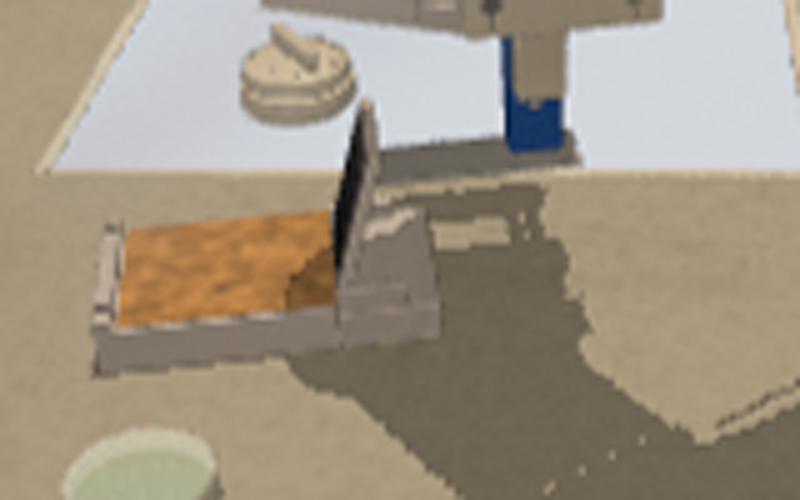

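```bash
python3 -m handwheel '[[5,0,-1,0,5],[5,0,-1,0,5],[4,0,0,0,5],[4,0,0,0,5],[4,0,0,0,5],[4,0,0,0,5],[4,0,0,0,5],[0,0,0,0,5]]'; python3 - <<'E'
from h import *
c=cap('wrist','w7.png'); t=cap('side'); s=get_state(); print(s['tcp_pos'],s['eef_rot'],s['gripper_width'],s['contact_force'])
cv2.imwrite('pics/s7.png',cv2.resize(t['color'][190:290,140:300,::-1],None,fx=5,fy=5,interpolation=cv2.INTER_CUBIC))
E
```

```text
time_s: 11.75
tcp_pos: [0.5389, 0.177, 0.1035]
eef_rot: [-180.0, -0.0, 12.0]
contact_force: [-0.4, 0.9, -0.6]
gripper_width: 0.0134
[0.53857805 0.17694828 0.10346916] [1.79996900e+02 1.16088140e-02 1.20528317e+01] 0.01380480368591654 [ 0.26830345 -1.05095621 -0.77186137]
```

View pics/s7.png

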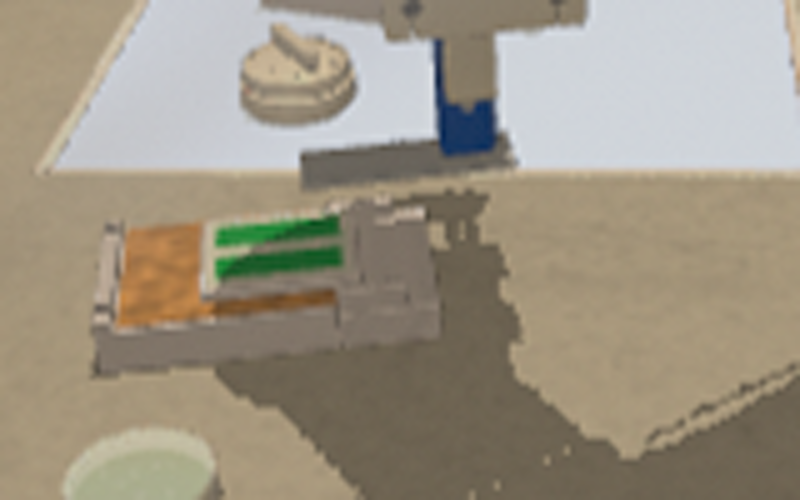

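It has fallen over with the white side up. I'll back off and check that it lies flat.

```bash
python3 -m handwheel '[[-10,0,-5,0,5],[-25,0,-10,0,5],[-30,0,-10,0,5],[-30,0,-5,0,5],[-5,0,0,0,5],[0,0,0,0,5],[0,0,0,0,5],[0,0,0,0,5]]'; python3 - <<'E'
from h import *
c=cap('wrist','w8.png'); t=cap('side'); s=get_state(); print(s['tcp_pos'],s['eef_rot'],s['gripper_width'],s['contact_force'])
cv2.imwrite('pics/s8.png',cv2.resize(t['color'][190:290,140:300,::-1],None,fx=5,fy=5,interpolation=cv2.INTER_CUBIC))
E
```

```text
time_s: 12.85
tcp_pos: [0.4412, 0.1562, 0.1333]
eef_rot: [180.0, 0.0, 12.0]
contact_force: [-0.1, 0.3, -0.9]
gripper_width: 0.0139
[0.44107095 0.15603991 0.13320093] [1.79973460e+02 3.72149182e-02 1.20411576e+01] 0.013748535610399987 [-0.23697262 -0.32716226 -0.72352517]
```

View pics/s8.png

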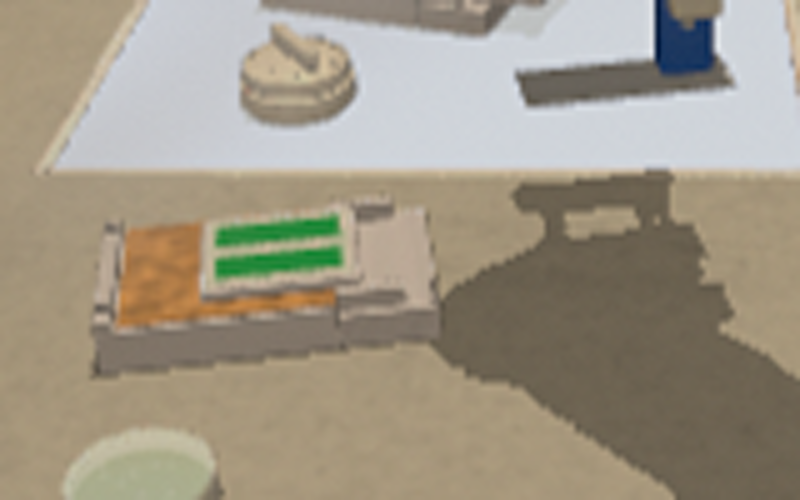

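View pics/w8.png

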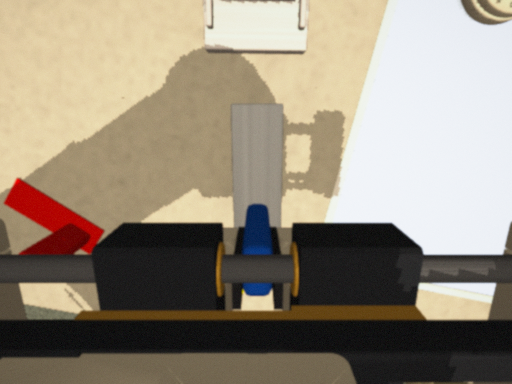

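```bash
python3 - <<'E'
from h import *
t=cap('side'); W=cloud(t); S=np.array([.601,.192]); a=np.radians(12); d=np.array([np.cos(a),np.sin(a)]); n=np.array([-d[1],d[0]])
f=lambda u,v,z:((ray(t,140+u/5,190+v/5,z)[:2]-S)@np.stack([d,n],1)*1e3).round(1)
for q in [(352,206),(362,277),(203,220),(204,297)]: print('corner',f(*q,.029))
print('bed edge x-45',f(428,208,.018),f(437,300,.018),'cork rail end',f(127,228,.023),f(118,327,.023))
h=cv2.cvtColor(t['color'],cv2.COLOR_RGB2HSV).astype(int)
m=(abs(h[...,0]-65)<12)&(h[...,1]>150); m[:225]=0; m[250:]=0;m[:,:180]=0;m[:,215:]=0
P=W[m];P=P[~np.isnan(P[:,0])]; A=np.c_[P[:,:2]-P[:,:2].mean(0),np.ones(len(P))]; print(len(P),np.linalg.lstsq(A,P[:,2],rcond=None)[0],P.mean(0),((P[:,:2].mean(0)-S)@d,(P[:,:2].mean(0)-S)@n))
E
```

```text
corner [-11.5 -29.1]
corner [-11.8  31.9]
corner [ 57.3 -30.8]
corner [56.5 33.6]
bed edge x-45 [-47.6 -38.1] [-43.4  40. ] cork rail end [ 92.9 -40.9] [93.3 40. ]
130 [-0.00227976  0.01145263  0.02861379] [0.62502181 0.1945269  0.02861379] (np.float64(0.02402224239357396), np.float64(-0.002522737388707038))
```

The carrier is flat: face height 28.6 mm, tilt under 1°. Its near end still hangs about 10 mm back over the step. I'll nudge it fully onto the raised bed with the front of the blade.

```bash
python3 -m handwheel '[[0,-1.5,25,0,5],[0,0,25,0,5],[0,0,15,0,5],[0,0,5.3,0,5],[20,0,0,0,5],[20,0,0,0,5],[20,0,0,0,5],[8,0,0,0,5]]'; python3 -m handwheel '[[3,0,0,0,5],[3,0,0,0,5],[3,0,0,0,5],[3,0,0,0,5],[3,0,0,0,5],[3,0,0,0,5],[3,0,0,0,5],[2,0,0,0,5]]';  python3 - <<'E'
from h import *
c=cap('wrist','w9.png'); t=cap('side'); s=get_state(); print(s['tcp_pos'],s['eef_rot'],s['gripper_width'],s['contact_force'])
cv2.imwrite('pics/s9.png',cv2.resize(t['color'][190:290,140:300,::-1],None,fx=5,fy=5,interpolation=cv2.INTER_CUBIC))
E
```

```text
time_s: 14.0
tcp_pos: [0.5082, 0.1721, 0.0635]
eef_rot: [-180.0, -0.0, 12.0]
contact_force: [-0.4, -0.6, -0.9]
gripper_width: 0.0139
time_s: 15.0
tcp_pos: [0.5297, 0.1766, 0.0632]
eef_rot: [180.0, 0.0, 12.1]
contact_force: [-0.9, 0.1, -1.4]
gripper_width: 0.0139
[0.52980981 0.17666728 0.06322617] [-1.79998882e+02 -1.01923737e-02  1.20543645e+01] 0.014199801002930286 [-0.24801774 -0.19139192 -0.64769924]
```

View pics/s9.png

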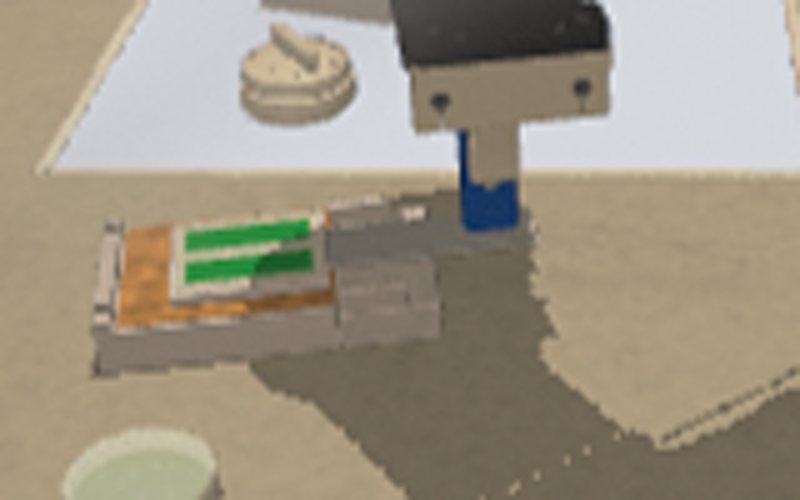

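View pics/w9.png

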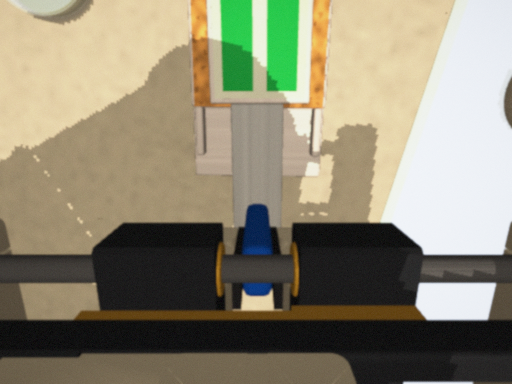

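The carrier now sits wholly on the raised bed, with cork visible around it. Next I return the lifter to its original spot.

```bash
python3 -m handwheel '[[-15,0,0,0,5],[-35,0,-10,0,5],[-35,0,-30,0,5],[-25,0,-37,0,5],[0,0,0,0,5],[24,-50,0,0,5],[24,-50,0,0,5],[24,-50,0,0,5]]'; python3 -m handwheel '[[24,-48.6,0,0,5],[0,0,0,5.7,5],[0,0,30,5.8,5],[0,0,30,0,5],[0,0,0,0,5],[0,0,0,0,5],[0,0,0,0,5],[0,0,0,0,5]]';  python3 - <<'E'
from h import *
c=cap('wrist','w10.png'); t=cap('side','s10.png'); s=get_state(); print(s['tcp_pos'],s['eef_rot'],s['gripper_width'],s['contact_force'])
E
```

```text
time_s: 16.1
tcp_pos: [0.4609, 0.3166, 0.1396]
eef_rot: [180.0, 0.0, 12.0]
contact_force: [0.4, -0.1, -0.7]
gripper_width: 0.0139
time_s: 17.1
tcp_pos: [0.4747, 0.3683, 0.0813]
eef_rot: [-179.9, -0.1, 0.6]
contact_force: [0.1, 0.7, -1.6]
gripper_width: 0.0135
[0.47455452 0.36813195 0.08095854] [-1.79945635e+02 -3.92197389e-02  5.59627943e-01] 0.014096600917357715 [ 0.59512422  0.34059794 -0.70741776]
```

View pics/s10.png

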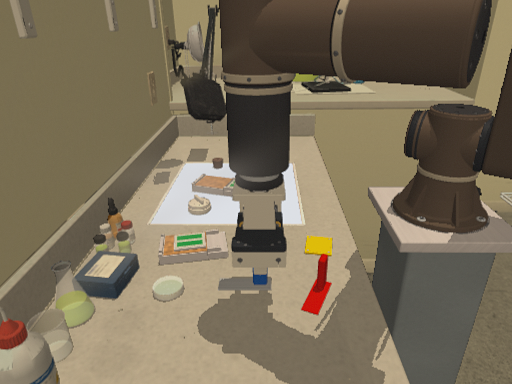

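```bash
python3 -m handwheel '[[0,0,15,0,5],[0,0,14,0,5],[0,0,6,0,5],[0,0,4,0,5],[0,0,2,0,5],[0,0,1,0,5],[0,0,0.5,0,5],[0,0,0,0,5]]'; python3 - <<'E'
from h import *
t=cap('side'); s=get_state(); print(s['tcp_pos'],s['contact_force'])
cv2.imwrite('pics/s11.png',cv2.resize(t['color'][240:330,200:340,::-1],None,fx=5,fy=5,interpolation=cv2.INTER_CUBIC))
E
```

```text
time_s: 18.2
tcp_pos: [0.4744, 0.368, 0.038]
eef_rot: [-180.0, -0.0, 0.6]
contact_force: [-0.3, -0.1, -1.6]
gripper_width: 0.0135
[0.4744305  0.36796598 0.03796808] [-1.13264068 -0.61215626 -1.19472491]
```

View pics/s11.png

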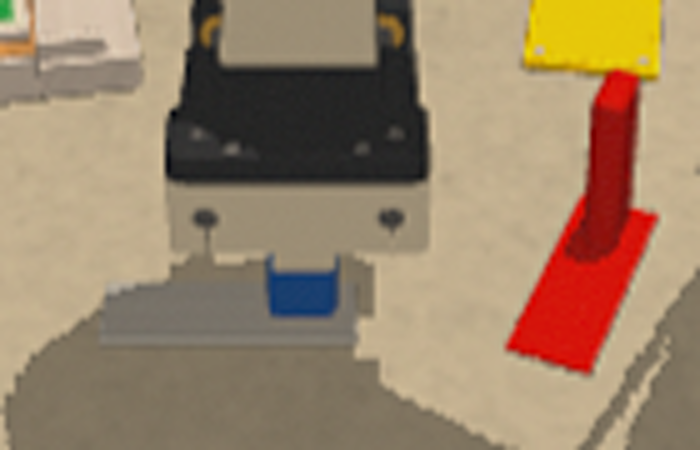

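```bash
python3 -m handwheel '[[0,0,0.5,0,5],[0,0,0.5,0,5],[0,0,0,0,5],[0,0,0,0,5],[0,0,0,0,5],[0,0,0,0,5],[0,0,0,0,5],[0,0,0,0,5]]'
```

```text
time_s: 19.25
tcp_pos: [0.4745, 0.368, 0.0375]
eef_rot: [-180.0, -0.0, 0.6]
contact_force: [-1.0, -0.8, 5.2]
gripper_width: 0.0135
```

The force has risen to +5 N, so the blade is on the desk. Releasing slowly and retreating.

```bash
python3 -m handwheel '[[0,0,0,0,18],[0,0,0,0,22],[0,0,0,0,35],[0,0,0,0,60],[0,0,0,0,87],[0,0,0,0,87],[0,0,0,0,87],[0,0,0,0,87]]'; python3 -m handwheel '[[0,0,-10,0,87],[0,0,-20,0,87],[0,0,-35,0,87],[0,0,-45,0,87],[0,0,-45,0,87],[0,0,-30,0,87],[-40,-40,0,0,87],[-40,-40,0,0,87]]'; python3 -m handwheel '[[-40,-40,0,0,87],[-40,-40,0,0,87],[0,0,0,0,87],[0,0,0,0,87],[0,0,0,0,87],[0,0,0,0,87],[0,0,0,0,87],[0,0,0,0,87]]'; python3 - <<'E'
from h import *
t=cap('side','s12.png'); W=cloud(t); s=get_state(); print(s['tcp_pos'],s['contact_force'])
cv2.imwrite('pics/s12.png',cv2.resize(t['color'][170:320,140:340,::-1],None,fx=4,fy=4,interpolation=cv2.INTER_CUBIC))
h=cv2.cvtColor(t['color'],cv2.COLOR_RGB2HSV).astype(int)
b=(abs(h[...,0]-112)<12)&(h[...,1]>140); b[:240]=0;b[330:]=0;b[:,:230]=0;b[:,300:]=0
P=W[b]; print('blue top z',np.nanpercentile(P[:,2],[2,98]),np.nanmean(P,0))
m=(abs(h[...,0]-65)<12)&(h[...,1]>150); m[:225]=0; m[260:]=0;m[:,:170]=0;m[:,215:]=0
P=W[m]; print(m.sum(),'slides',P.mean(0),P[:,2].std())
a=np.radians(12);d=np.array([np.cos(a),np.sin(a)]);print('centre in stand x',(P.mean(0)[:2]-[.601,.192])@d)
cap('top','t12.png')
E
```

```text
time_s: 20.25
tcp_pos: [0.4744, 0.3679, 0.0368]
eef_rot: [180.0, -0.0, 0.6]
contact_force: [-0.6, -0.5, 0.1]
gripper_width: 0.0768
time_s: 21.25
tcp_pos: [0.3931, 0.4476, 0.2233]
eef_rot: [-179.9, -0.1, 0.4]
contact_force: [0.9, 0.6, -0.4]
gripper_width: 0.0876
time_s: 22.25
tcp_pos: [0.3132, 0.5261, 0.2218]
eef_rot: [-180.0, 0.0, 0.5]
contact_force: [0.7, 1.6, -0.6]
gripper_width: 0.087
[0.31309795 0.52612363 0.22178611] [0.23315583 0.22605468 0.27713184]
blue top z [0.00898991 0.07280065] [0.47509277 0.37419895 0.04395114]
128 slides [0.63820836 0.19816214 0.02863489] 0.0008239032535561371
centre in stand x 0.03767644724094291
```

View pics/s12.png

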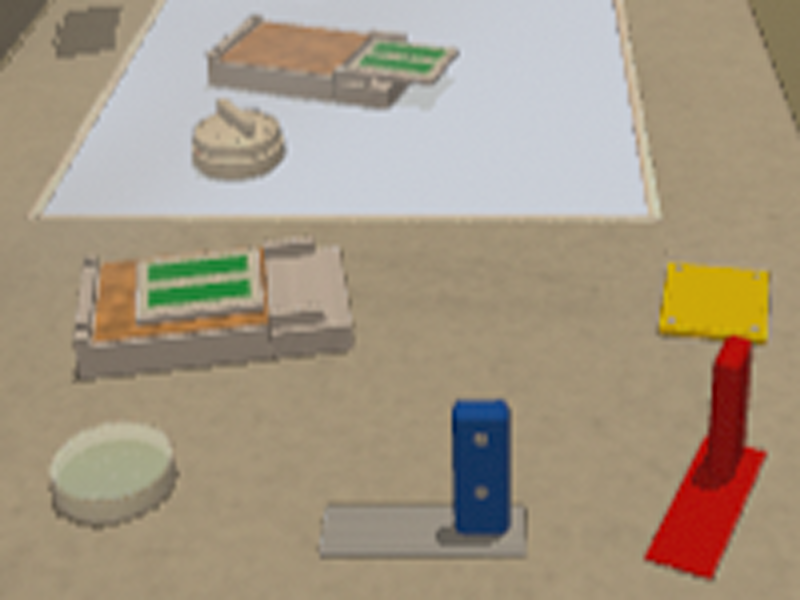

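View pics/t12.png

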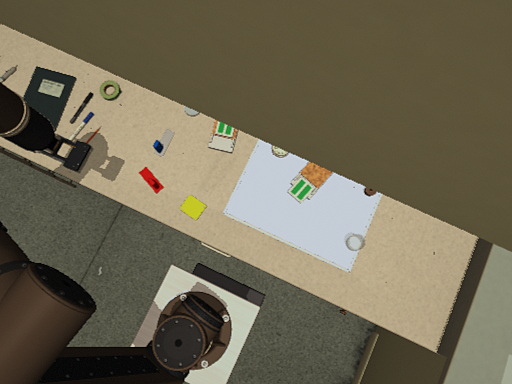

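Everything is in place, so I'm handing in.

```bash
python3 -c "
from plant import r
print(r.close_job())"
```

```text
the job is handed in; nothing more can be done
None
```

The black carrier now lies flat, white side up, on the raised bed of its own stand, and the job was handed in at about 22 s. I slid the blade about 20 mm under the overhang and tipped the carrier over the step without touching it with the gripper.

It came down flat but hung about 10 mm back over the step, so I nudged it fully onto the cork with the front of the blade. That nudge was my own addition. I then stood the lifter back on its original spot, opened the gripper and moved the arm clear.

**Last checks (side and top views):**
- **Carrier:** the slide face is 28.6 mm up, against an expected 29, with under 1 mm spread. The carrier's centre is about 38 mm past the step, so its near end is about 3 mm onto the raised bed.
- **Lifter:** it stands upright on its blade, with its top at 73 mm.
- **Other things:** the white carrier and the red and yellow look-alikes look undisturbed. I checked these by eye only.

No check failed. The two cameras disagreed by only a few millimetres and degrees on the stand's pose, which did not affect the job.

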